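Bring the stick and its spacers up to the stop

TASK

On the sawing board, push the dark stick along the fence so that it drives the three spacer blocks ahead of it as one train, until the row sits tight against the clamped stop block, with no gaps and flat against the fence, ready for the first saw cut. Only push, nothing is picked up: keep the parts down on the board and the row together, come up to the stop gently so that it does not slip along the fence, and leave everything else on the bench where it is. Finish with the hand clear.

Things in the scene. Friction and masses are not known exactly. Their poses are not given: they have to be found in the camera images.
- jig: Sawing board fixed on the bench: plywood base 280 x 620 x 18 mm; along its far edge a straight wooden fence, 35 mm thick, top 42 mm above the bench; a saw kerf across. Origin: centre of the underside, on the bench. Its y runs along the fence (robot's right to left, towards the stop), x squarely into the fence; fence's working face at x = +105 mm, base's upper side at z = +18 mm.
- stop (a joint): How far the stop block has been knocked along the fence, away from the row, in m (0 as set). The handscrew holds it by friction alone: it stays put under a moderate push and slips at about 45 N.
- stop_face (a point): The end stop: pale wooden block, 45 mm out from the fence, 60 mm along it, 52 mm high, held on the fence near its left end by an upright wooden handscrew clamp (to 180 mm above the bench, one handle towards the robot). This point is the corner where the stop's face (towards the row), the fence's working face and the base's upper side meet. Axes as jig: y along the fence, on past the stop.
- stick: Dark walnut stick 200 mm long (its own y, along the fence), 40 mm wide (x), 30 mm high, about 0.16 kg, lying loose on the base with its side against the fence (gap about 0.5 mm); the tail of the row, its free end faces away from the stop, to the robot's right. Origin: centre of its underside.
- spacer1: Loose mid-brown spacer block, 35 mm along the fence (y), 40 mm wide (x), 30 mm high, touching the stick's head end. Origin: centre of its underside.
- spacer2: Second, equal spacer block, in the middle of the three, touching its neighbours. Origin: centre of its underside.
- spacer3: Third, equal spacer block, the head of the row, nearest to the stop; a gap of 45 to 170 mm lies between it and the stop at the start. Origin: centre of its underside.
- spare_block: Spare mid-brown wooden block, 40 x 30 mm and 35 mm high, standing on the base on the robot's side of the row, not part of it; to be left alone. Origin: centre of its underside.
- try_square: Try square lying on the base on the robot's side of the row: dark stock 110 mm along its y, 20 x 16 mm, steel blade reaching 140 mm to its -x; to be left alone. Origin: under the middle of the stock.
- pencil: Flat red carpenter's pencil 160 mm long (y), 7 mm thick, lying on the base on the robot's side of the row; to be left alone.
- glue: White bottle of glue, 60 mm across and 170 mm high, standing on the bench to the right of the board; to be left alone.
- tenon_saw: Tenon saw lying flat on the bench to the right of the board, about 420 mm long, up to 22 mm high; to be left alone.
- mallet: Wooden mallet lying on the bench to the left of the board, 350 mm long, 60 mm high; to be left alone.
- tape_measure: Grey tape measure 70 x 40 mm, 65 mm high, standing on the bench behind the board; to be left alone.
- wax_tin: Round steel tin, 70 mm across, 35 mm high, on the bench to the left of the board; to be left alone.
Not all that is in view belongs to the job. Several things have the shape of the stick; the one meant has the colours described above.

How it is judged:
By the outcome, as a careful person would: the job done as asked, in the order asked, and still so for the second after the job is handed in, with the robot touching nothing.
It also fails if it takes over 42 s, if anything falls off the work surface, if the arm or the gripper's body presses on something with over 40 N, if the wrist force passes 120 N, or if a joint passes its speed limit or range.

ROBOT

A 7-joint arm with a two-finger parallel gripper is mounted at the origin on the work surface. World frame = base frame: x ahead of the robot, y to its left, z up, the work surface at z = 0. Lengths are in m, angles in rad, forces in N, time in s.
With the tool pointing down it reaches from about 0.4 to 0.9 m from the base axis. Payload 5.6 kg.
Tool frame: the origin (TCP) lies between the finger pads; the fingertips stand 22 mm ahead of it and the grasp point (between the pads) lies 3 mm ahead of it; z points along the fingers, y is the direction in which the jaws open and shut (so a half turn about z gives the same grasp; the last joint's range is limited). The gripper opens to 92 mm and grips with 3 to 60 N. Pads are 20 mm wide; open, the fingers measure 128 mm over their backs; the gripper's body (75 mm by 189 mm) begins 69 mm behind the grasp point.
Start: joints at [-1.17, 0.468, -0.012, 1.603, 0.006, 1.071, -0.056], TCP at [0.279, 0.587, 0.237] pointing down, gripper open.
Joint ranges: [-2.53, 2.53], [-0.31, 2.02], [-1.57, 1.55], [0.28, 2.44], [-1.29, 4.43], [0.15, 1.84], [-2.92, 2.92]. Speed limits (rad/s): [2.57, 2.57, 3.14, 3.14, 3.14, 3.14, 3.14].

INTERFACE

Orientations are given as a unit quaternion [w, x, y, z].
In Python, from cell import env, imaging gives the robot as it stands.
- The arm moves only by the tool jog_arm, never from a script. Its argument "motion" is a list of rows, each a list of 7 numbers: the shift along the tool's x, y, z in mm, then the turn, a rotation vector about the tool's x, y, z in degrees, then the finger opening in mm, from 0 to 91.9. In form: [[x, y, z, wx, wy, wz, gripper], ...]. A call has 1 to 8 rows; each row is the pose to reach, as a shift and turn from the pose commanded when the call began, along the tool's axes at that moment; what a row does not reach only later rows make up. A row lasts 1/10 s, in which the tool goes at most 50 mm and 8.59 degrees, less where a joint would pass 70% of its speed; a pose out of reach is approached as far as the arm can. A call with a gripper value outside its range is refused whole. The fingers move at their own pace and stop on an object; "grip_force" is the grip in N (left out, the last holds). Time passes only in rows, so rows that repeat a pose let the fingers close. It gives the time, the measured TCP pose, the force and the opening at its end, in the units of the state.
- env.read_state(): the state, without advancing time (a new reading comes with each control period).
- imaging.read_camera(name): name is "scene" or "top"; returns the picture (420x560x3 uint8, red, green, blue); there is no depth.
- imaging.camera_params(name): a dict with "K" (3x3 intrinsics, pixels), "dist" ([k1, k2, p1, p2, k3] as OpenCV has them; the pictures are not rectified), "extrinsics" (4x4, takes a point from world to camera coordinates). Camera axes: x right, y up, looking along -z (the intrinsics and any distortion apply to the point x, -y, -z); pixel columns grow to the right and rows downward; lengths in m; the calibration is good to about 2 mm. A picture is of the moment at which its call begins. camera_params takes no time and is no camera call.
- env.close_job(): hands the job in, once; it reports no verdict.
Trained networks look in the newest picture that a camera, given by its name, has taken for a name from the list of things; names that differ only in an ending like _2 or _b are one class to them, and where a whole thing is asked for, a point or a joint stands for the part that bears it (a point fixed in the world has none). Each returns a list of dicts, best first, with "conf" (0 to 1); they miss things now and then, are a little off and sometimes report something else, mostly with a low value. They report only what shows in the picture. A call takes as long as a camera call. They do not tell look-alikes from the thing itself.
- imaging.search_frame(camera, thing): "at" ([x, y, z] in m, in the coordinates of the camera as it stood for that picture, good to about 4 mm: the middle of the surface that is visible of it).
- imaging.silhouettes(camera, thing): "pixels" (420x560 bool, what is visible of it).
The state is a dict: "clock": time; "joints": joint angles; "qvel": joint speeds; "tau": joint torques, N m; "eef_pos": TCP position; "orientation": TCP orientation; "force": force on the tool from outside, world axes, zero at the start; "wrist_torque": the same for the moment, N m; "grip_width": finger opening in m.
Only numpy, scipy, OpenCV 4.12 (cv2) and the standard library are available. Lean on these libraries where they do the work, as an engineer would, in place of code of your own. Each camera call takes 0.05 s, during which the arm holds its last target.

## Working session

There is one attempt and no reset: what is moved stays moved. The work goes in short steps, Python scripts to look and compute and a tool call to move; the robot and the scene stay as the last step left them, time stands still between calls to the robot, and variables do not carry over. Pictures are saved under pics/ and viewed, and the job is handed in when it is done.

Besides the shell and the picture viewer there is one more tool, called after "Call:" as name([rows], argument=value, ...), one row to a line, values as JSON. jog_arm: Moves the arm, as the interface text tells. Its arguments: {"type":"object","properties":{"motion":{"type":"array","items":{"type":"array","items":{"type":"number"}}},"grip_force":{"type":"number"}},"required":["motion"]}

```bash
mkdir -p pics; ls
python3 - <<'E'
from cell import env, imaging
import cv2
s=env.read_state(); print(s)
for n in ("scene","top"):
    im=imaging.read_camera(n); cv2.imwrite(f"pics/{n}0.png",im[:,:,::-1])
    print(n,imaging.camera_params(n))
E
```

```text
pics
{'clock': 0.0, 'joints': array([-1.16997605,  0.46839438, -0.01161625,  1.60363787,  0.0059864 ,
        1.07142488, -0.05630414]), 'qvel': array([-0.00104422, -0.00164967,  0.00058917,  0.00055162,  0.0015057 ,
        0.00035464,  0.00124649]), 'tau': array([ 5.03081446e-05, -5.20583224e+01, -1.24166920e-02, -2.43755060e+01,
       -5.65838744e-02,  1.73126534e-02,  1.71642046e-04]), 'eef_pos': array([0.27891401, 0.58649175, 0.23562328]), 'orientation': array([-1.47894008e-04,  2.20123751e-01,  9.75471526e-01, -9.02854179e-04]), 'force': array([ 0.13495792, -0.03018345,  0.42439641]), 'wrist_torque': array([ 0.02824465, -0.03288271, -0.01704547]), 'grip_width': 0.0920205208003952}
scene {'K': array([[380.13753783,   0.        , 277.51079681],
       [  0.        , 380.13753783, 208.42582458],
       [  0.        ,   0.        ,   1.        ]]), 'dist': array([-0.08032903,  0.        ,  0.        ,  0.        ,  0.        ]), 'extrinsics': array([[-1.71276972e-01,  9.85222727e-01, -6.13399380e-04,
         8.67730219e-02],
       [-7.02046687e-01, -1.21611107e-01,  7.01670284e-01,
         3.33727606e-01],
       [ 6.91226915e-01,  1.20610596e-01,  7.12501534e-01,
        -1.65238717e+00],
       [ 0.00000000e+00,  0.00000000e+00,  0.00000000e+00,
         1.00000000e+00]])}
top {'K': array([[532.12259658,   0.        , 274.48421369],
       [  0.        , 532.12259658, 209.98493376],
       [  0.        ,   0.        ,   1.        ]]), 'dist': array([-0.20953591,  0.        ,  0.        ,  0.        ,  0.        ]), 'extrinsics': array([[-0.02848309, -0.99953489, -0.01089544,  0.00767302],
       [ 0.98234771, -0.03000601,  0.18464184, -0.49938685],
       [-0.18488289, -0.00544394,  0.98274548, -1.37933323],
       [ 0.        ,  0.        ,  0.        ,  1.        ]])}
```

View pics/scene0.png

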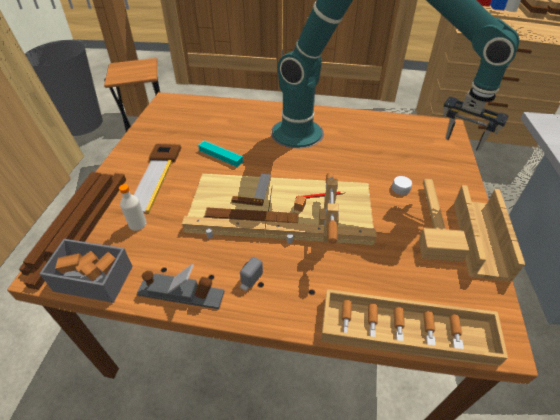

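View pics/top0.png

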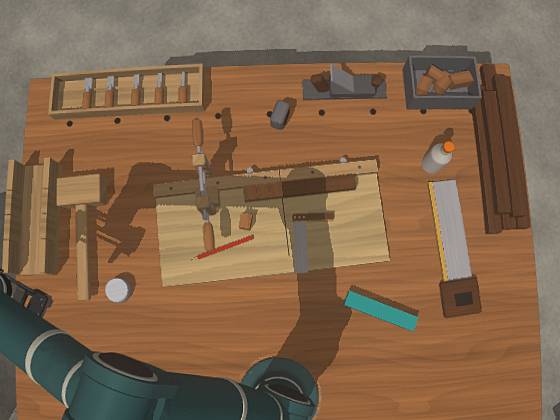

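The top view shows the row along the fence: spacers at about px (245–282, 190) and the dark stick at (282–357, 185). The stop and handscrew are near (205, 190). The try square's dark stock at (313, 216) and the dark boards at (500, 150) have a similar shape to the stick. Next I'll enlarge this area and measure.

```bash
cat > h.py <<'E'
from cell import env, imaging
import cv2, numpy as np
def cam(n):
    p=imaging.camera_params(n); return p["K"],p["dist"],np.array(p["extrinsics"])
def proj(n,P):
    K,d,E=cam(n); c=(np.c_[np.atleast_2d(P),np.ones(len(np.atleast_2d(P)))]@E.T)[:,:3]*[1,-1,-1]
    return cv2.projectPoints(c.reshape(-1,1,3),np.zeros(3),np.zeros(3),K,d)[0].reshape(-1,2)
def unproj(n,uv,z):
    K,d,E=cam(n); u=cv2.undistortPoints(np.array(uv,float).reshape(-1,1,2),K,d).reshape(-1,2)
    r=np.c_[u[:,0],-u[:,1],-np.ones(len(u))]@E[:3,:3]; o=-E[:3,:3].T@E[:3,3]
    return o+r*((z-o[2])/r[:,2])[:,None]
def w(n,at):
    E=cam(n)[2]; return E[:3,:3].T@(np.array(at)-E[:3,3])
E
python3 - <<'E'
from h import *
im=imaging.read_camera("top")
cv2.imwrite("pics/crop1.png",cv2.resize(im[145:275,145:395,::-1],None,fx=3.2,fy=3.2,interpolation=cv2.INTER_CUBIC))
for t in ["stick","spacer1","stop_face","jig","spare_block","try_square","glue"]:
    print(t)
    for r in imaging.search_frame("top",t): print("  ",round(r["conf"],2),w("top",r["at"]).round(4))
for t in ["stick","spacer1","jig"]:
    for r in imaging.silhouettes("top",t):
        m=r["pixels"].astype(np.uint8); print(t,round(r["conf"],2),m.sum(),cv2.minAreaRect(cv2.findNonZero(m)))
print(env.read_state()["clock"])
E
```

```text
stick
   0.86 [ 0.5647 -0.1312  0.0515]
   0.62 [ 0.2177 -0.2797  0.0276]
spacer1
   0.71 [0.5477 0.0269 0.0429]
   0.69 [ 0.7647 -0.0296  0.0586]
   0.68 [0.5495 0.0593 0.0488]
   0.58 [ 0.5527 -0.0121  0.0458]
stop_face
   0.79 [0.5458 0.1722 0.1501]
jig
   0.98 [0.4565 0.0159 0.022 ]
   0.46 [ 0.3733 -0.4926  0.008 ]
spare_block
   0.72 [0.4736 0.0742 0.0555]
try_square
   0.61 [ 0.4386 -0.0787  0.0291]
glue
   0.82 [ 0.6155 -0.4439  0.1096]
stick 0.81 1163 ((318.80487060546875, 185.743896484375), (16.454299926757812, 73.43697357177734), 83.6598129272461)
stick 0.76 1118 ((380.3793640136719, 310.45306396484375), (74.66392517089844, 15.792302131652832), 21.250505447387695)
stick 0.58 305 ((223.1724090576172, 247.43104553222656), (5.756554126739502, 62.02223587036133), 68.19859313964844)
spacer1 0.74 188 ((262.5, 191.5), (15.0, 13.0), 90.0)
spacer1 0.5 201 ((275.73779296875, 190.1402587890625), (15.460415840148926, 12.920490264892578), 83.6598129272461)
spacer1 0.47 163 ((250.40542602539062, 193.43243408203125), (14.467110633850098, 11.507928848266602), 80.53767395019531)
0.65
```

View pics/crop1.png

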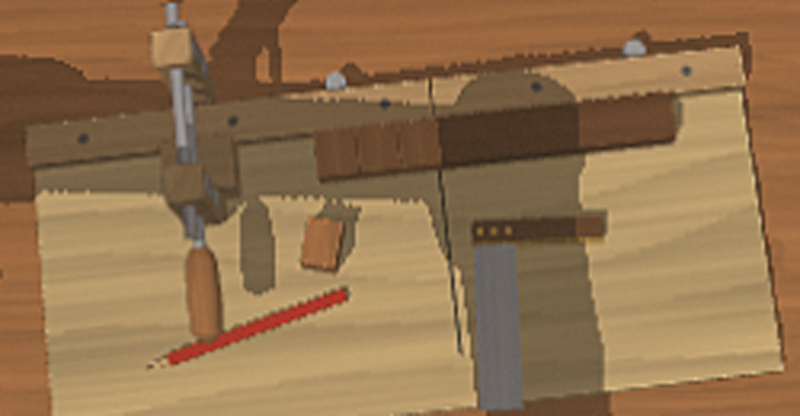

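The crop confirms the row. The dark walnut stick runs from px (282, 187) to (357, 182) and touches three brown spacers at (245–282). The teal bar at (380, 310) has the wrong colour, and the dark piece at (313, 216) is the try square. Next I'll fit the jig pose.

Run:
```python
from h import *
from scipy.optimize import least_squares
im=imaging.read_camera("top")
c=lambda x,y:(145+x/3.2-.35,145+y/3.2-.35)
J=np.array([[.14,-.31,.042],[.14,.31,.042],[-.14,-.31,.018],[-.14,.31,.018],[.105,-.31,.042],[.105,.31,.042]])
uv=np.array([c(741,46),c(27,127),(389.5,261),(162.5,286),c(745,87),c(33,166)])
def T(p,P): 
    P=np.atleast_2d(P);cc,s=np.cos(p[2]),np.sin(p[2]); return np.c_[p[0]+cc*P[:,0]-s*P[:,1],p[1]+s*P[:,0]+cc*P[:,1],P[:,2]]
r=least_squares(lambda p:(proj("top",T(p,J))-uv).ravel(),[.46,.01,.1],loss="soft_l1")
p=r.x; print("jig",p,np.degrees(p[2])); print((proj("top",T(p,J))-uv).round(1))
inv=lambda W:np.c_[(W[:,:2]-p[:2])@np.array([[np.cos(p[2]),-np.sin(p[2])],[np.sin(p[2]),np.cos(p[2])]]),W[:,2]]
# stick end / spacer head / stop in jig
for n,q,z in [("stick end far",c(677,95),.048),("stick end near",c(677,138),.048),("sp3 head far",c(315,130),.048),("sp3 head near",c(318,180),.048),("stickhead near",c(440,165),.048),("stop top right far",c(236,140),.070),("stop top right near",c(238,187),.07)]:
    W=unproj("top",[q],z); print(n,inv(W).round(4),W.round(4))
print("spare",inv(np.array([[.4736,.0742,.05]])))
np.save("jig.npy",p)
# overlay
o=im[:,:,::-1].copy()
big=cv2.resize(o[145:275,145:395],None,fx=3.2,fy=3.2,interpolation=cv2.INTER_CUBIC)
def ln(a,b,col):
    q=(proj("top",T(p,np.array([a,b])))-145+.35)*3.2; cv2.line(big,tuple(int(v) for v in q[0]),tuple(int(v) for v in q[1]),col,1)
ln([.105,-.31,.042],[.105,.31,.042],(0,255,0)); ln([.14,-.31,.042],[.14,.31,.042],(0,255,0)); ln([.1045,-.2,.048],[.1045,.2,.048],(255,255,0)); ln([.0645,-.2,.048],[.0645,.2,.048],(255,255,0))
cv2.imwrite("pics/ov1.png",big)
```

```text
jig [0.46886987 0.0050782  0.08231027] 4.71603088078264
[[ 0.3  0.3]
 [-0.2 -0.2]
 [ 0.3 -0.1]
 [-0.2  0.4]
 [ 0.9 -0.3]
 [-1.3 -0.1]]
stick end far [[ 0.1022 -0.2466  0.048 ]] [[ 0.591  -0.2323  0.048 ]]
stick end near [[ 0.065  -0.2413  0.048 ]] [[ 0.5535 -0.23    0.048 ]]
sp3 head far [[0.1063 0.0623 0.048 ]] [[0.5697 0.0759 0.048 ]]
sp3 head near [[0.0631 0.0641 0.048 ]] [[0.5265 0.0741 0.048 ]]
stickhead near [[ 0.0643 -0.0393  0.048 ]] [[ 0.5362 -0.0288  0.048 ]]
stop top right far [[0.1    0.1277 0.07  ]] [[0.5581 0.1406 0.07  ]]
stop top right near [[0.0601 0.1296 0.07  ]] [[0.5181 0.1392 0.07  ]]
spare [[0.01039713 0.06849888 0.05      ]]
```

View pics/ov1.png

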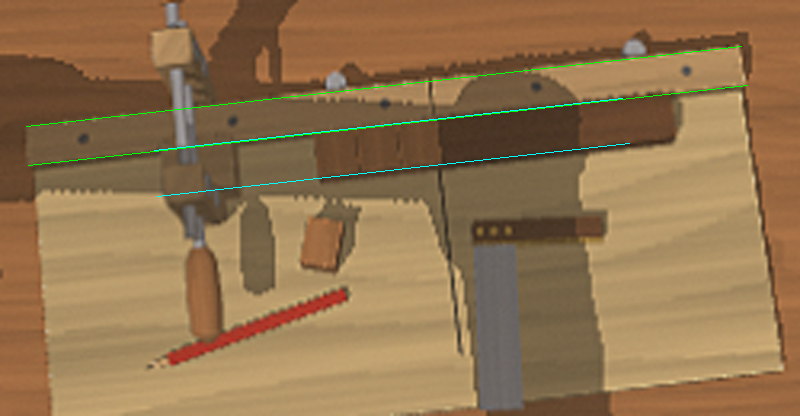

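```bash
cat >> h.py <<'E'
from scipy.spatial.transform import Rotation as R
def go(jx,jy,z):
    p=np.load("jig.npy"); s=env.read_state(); q=s["orientation"]; r=R.from_quat(q[[1,2,3,0]])
    c,sn=np.cos(p[2]),np.sin(p[2])
    t=np.array([p[0]+c*jx-sn*jy,p[1]+sn*jx+c*jy,z])
    # target: tool y = jig x, tool x = jig y, z down
    Rt=R.from_matrix(np.array([[-sn,c,0],[c,sn,0],[0,0,-1.]]).T)
    print("world target",t.round(4),"shift mm",(r.inv().apply(t-s["eef_pos"])*1e3).round(1),"rotvec deg",np.degrees((r.inv()*Rt).as_rotvec()).round(2))
def jig():
    p=np.load("jig.npy"); s=env.read_state(); d=s["eef_pos"][:2]-p[:2]; c,sn=np.cos(p[2]),np.sin(p[2])
    f=s["force"]; print("t",s["clock"],"jig",(c*d[0]+sn*d[1]).round(4),(-sn*d[0]+c*d[1]).round(4),"z",s["eef_pos"][2].round(4),"F jig",round(c*f[0]+sn*f[1],2),round(-sn*f[0]+c*f[1],2),round(f[2],2))
E
python3 -c "
from h import *
go(.082,-.278,.237); go(.082,-.278,.045)"
```

```text
world target [ 0.5734 -0.2652  0.237 ] shift mm [-6.318e+02 -6.433e+02 -4.000e-01] rotvec deg [1.000e-02 0.000e+00 5.985e+01]
world target [ 0.5734 -0.2652  0.045 ] shift mm [-631.8 -643.3  191.6] rotvec deg [1.000e-02 0.000e+00 5.985e+01]
```

Call:
jog_arm([
  [-20, -20, 0, 0, 0, 2, 40],
  [-50, -50, 0, 0, 0, 5, 0],
  [-82, -84, 0, 0, 0, 8, 0],
  [-114, -116, 0, 0, 0, 11, 0],
  [-146, -149, 0, 0, 0, 14, 0],
  [-178, -181, 0, 0, 0, 17, 0],
  [-210, -214, 0, 0, 0, 20, 0],
  [-242, -246, 0, 0, 0, 23, 0],
], grip_force=20)

```text
clock: 1.5
eef_pos: [0.3924, 0.2591, 0.2369]
orientation: [0.0, 0.411, 0.912, 0.0]
force: [0.9, 0.2, -0.0]
grip_width: 0.0303
```

```bash
python3 -c "
from h import *
jig();go(.082,-.278,.237)"
```

```text
t 1.5 jig -0.0553 0.2595 z 0.2369 F jig 0.96 0.11 -0.02
world target [ 0.5734 -0.2652  0.237 ] shift mm [-5.129e+02 -2.115e+02 -3.000e-01] rotvec deg [ 5.000e-02 -2.000e-02  3.673e+01]
```

Call:
jog_arm([
  [-43, -18, 0, 0, 0, 4, 0],
  [-86, -35, 0, 0, 0, 8, 0],
  [-129, -53, 0, 0, 0, 12, 0],
  [-172, -71, 0, 0, 0, 16, 0],
  [-215, -89, 0, 0, 0, 20, 0],
  [-258, -106, 0, 0, 0, 24, 0],
  [-300, -124, 0, 0, 0, 28, 0],
  [-340, -140, 0, 0, 0, 32, 0],
])

```text
clock: 2.3
eef_pos: [0.5133, -0.0884, 0.237]
orientation: [0.0, 0.647, 0.763, 0.0]
force: [0.6, -0.1, -0.9]
grip_width: 0.0003
```

```bash
python3 -c "
from h import *
jig();go(.082,-.278,.237)"
```

```text
t 2.3 jig 0.0366 -0.0968 z 0.237 F jig 0.61 -0.11 -0.89
world target [ 0.5734 -0.2652  0.237 ] shift mm [-1.843e+02  3.050e+01  1.000e-01] rotvec deg [ 0.06 -0.    4.66]
```

Call:
jog_arm([
  [-40, 6, 0, 0, 0, 2, 0],
  [-80, 12, 0, 0, 0, 4, 0],
  [-120, 20, 0, 0, 0, 4.7, 0],
  [-155, 26, 0, 0, 0, 4.7, 0],
  [-178, 30, 0, 0, 0, 4.7, 0],
  [-184, 30, 20, 0, 0, 4.7, 0],
  [-184, 30, 60, 0, 0, 4.7, 0],
  [-184, 30, 100, 0, 0, 4.7, 0],
])

```text
clock: 3.1
eef_pos: [0.5737, -0.2634, 0.1361]
orientation: [0.001, 0.677, 0.736, 0.001]
force: [0.5, 1.1, 0.3]
grip_width: 0.0005
```

```bash
python3 -c "
from h import *
jig();go(.082,-.278,.045)
im=imaging.read_camera('top');cv2.imwrite('pics/t2.png',cv2.resize(im[130:280,200:450,::-1],None,fx=3.2,fy=3.2,interpolation=cv2.INTER_CUBIC))
im=imaging.read_camera('scene');cv2.imwrite('pics/s2.png',cv2.resize(im[100:270,120:400,::-1],None,fx=2.8,fy=2.8,interpolation=cv2.INTER_CUBIC))
"
```

```text
t 3.1 jig 0.0824 -0.2762 z 0.1361 F jig 0.6 1.07 0.29
world target [ 0.5734 -0.2652  0.045 ] shift mm [-1.8 -0.6 91.1] rotvec deg [0.13 0.05 0.13]
```

View pics/t2.png

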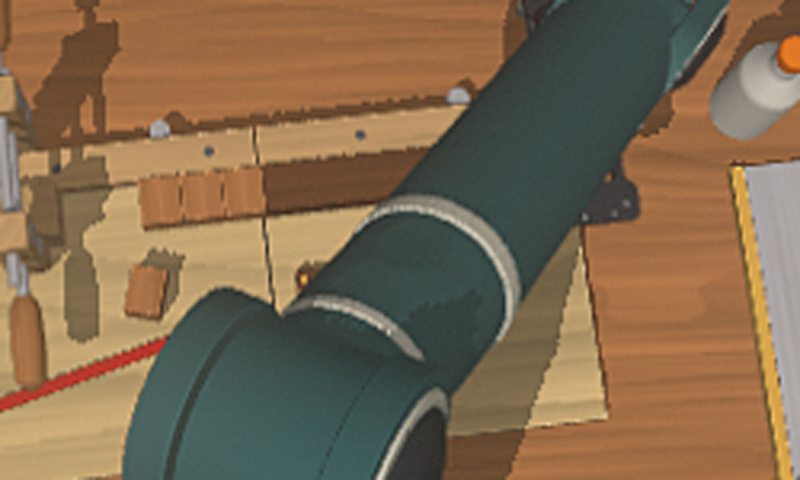

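View pics/s2.png

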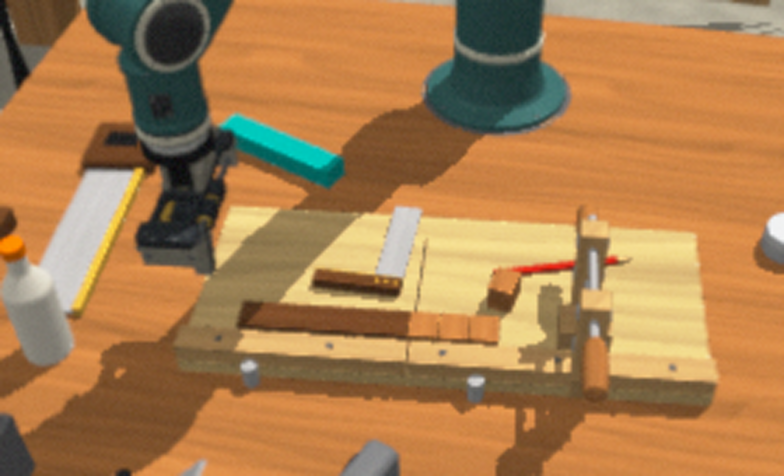

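The stick end is hidden under the arm in the top view. In the scene view the fingers hang clear of the stick's tail, which is at crop px (242, 315). Now I'll descend.

Call:
jog_arm([
  [-1, 0, 35, 0, 0, 0, 0],
  [-2, 0, 65, 0, 0, 0, 0],
  [-2, 0, 80, 0, 0, 0, 0],
  [-2, 0, 88, 0, 0, 0, 0],
  [-2, 0, 91, 0, 0, 0, 0],
  [-2, 0, 91, 0, 0, 0, 0],
])

```text
clock: 3.8
eef_pos: [0.574, -0.2651, 0.0467]
orientation: [0.001, 0.676, 0.737, 0.0]
force: [-0.2, 0.5, 0.7]
grip_width: 0.0001
```

```bash
python3 -c "
from h import *
jig();go(.082,-.278,.045)
im=imaging.read_camera('scene');cv2.imwrite('pics/s3.png',cv2.resize(im[150:250,170:300,::-1],None,fx=6,fy=6,interpolation=cv2.INTER_CUBIC))
"
```

```text
t 3.8 jig 0.0825 -0.2779 z 0.0467 F jig -0.18 0.48 0.71
world target [ 0.5734 -0.2652  0.045 ] shift mm [-0.1 -0.5  1.7] rotvec deg [0.09 0.04 0.16]
```

View pics/s3.png

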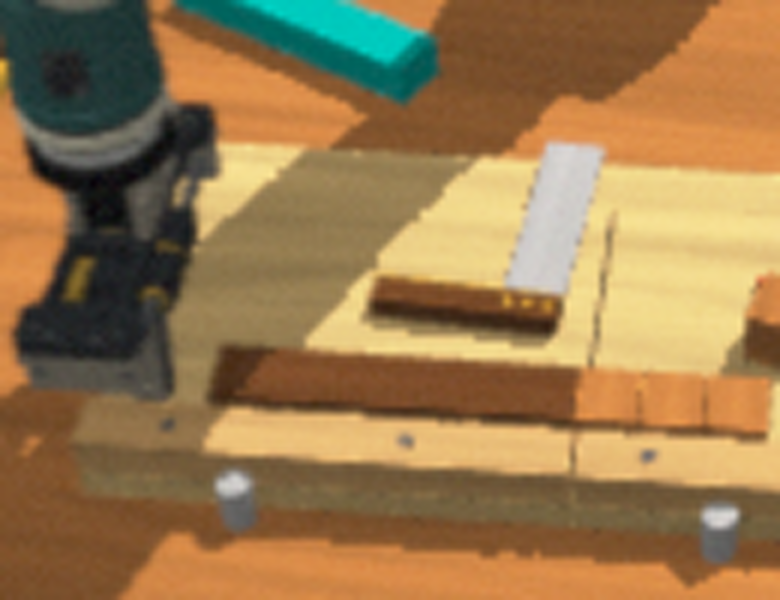

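Call:
jog_arm([
  [3, 0, 1, 0, 0, 0, 0],
  [6, 0, 1, 0, 0, 0, 0],
  [9, 0, 1, 0, 0, 0, 0],
  [12, 0, 1, 0, 0, 0, 0],
  [15, 0, 1, 0, 0, 0, 0],
  [18, 0, 1, 0, 0, 0, 0],
  [21, 0, 1, 0, 0, 0, 0],
  [24, 0, 1, 0, 0, 0, 0],
])

```text
clock: 4.65
eef_pos: [0.5712, -0.2406, 0.0446]
orientation: [0.0, 0.676, 0.736, -0.0]
force: [-0.3, -0.3, 0.3]
grip_width: 0.0008
```

```bash
python3 -c "
from h import *
jig()
im=imaging.read_camera('scene');cv2.imwrite('pics/s4.png',cv2.resize(im[150:250,170:300,::-1],None,fx=6,fy=6,interpolation=cv2.INTER_CUBIC))
"
```

```text
t 4.65 jig 0.0818 -0.2533 z 0.0446 F jig -0.34 -0.26 0.32
```

View pics/s4.png

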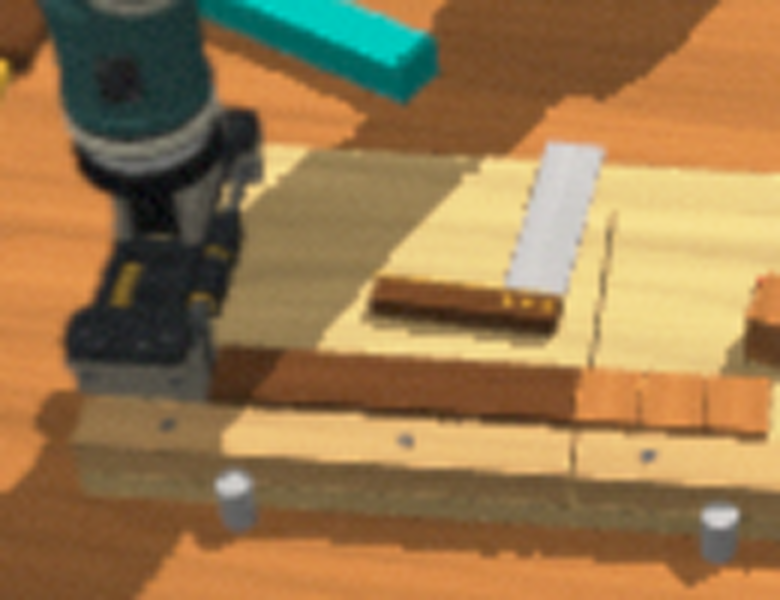

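The tool is just at the tail and the row hasn't moved. I'll keep going at a slow, steady pace with a slight bias toward the fence.

Call:
jog_arm([
  [2, 0, 0, 0, 0, 0, 0],
  [4, 0, 0, 0, 0, 0, 0],
  [6, 0, 0, 0, 0, 0, 0],
  [8, 0.2, 0, 0, 0, 0, 0],
  [10, 0.4, 0, 0, 0, 0, 0],
  [12, 0.6, 0, 0, 0, 0, 0],
  [14, 0.8, 0, 0, 0, 0, 0],
  [16, 1, 0, 0, 0, 0, 0],
])

```text
clock: 5.5
eef_pos: [0.5704, -0.2253, 0.0446]
orientation: [0.0, 0.677, 0.736, -0.0]
force: [-1.7, -3.6, 1.1]
grip_width: 0.0002
```

```bash
python3 -c "
from h import *
jig()
im=imaging.read_camera('scene');cv2.imwrite('pics/s5.png',cv2.resize(im[150:250,170:300,::-1],None,fx=6,fy=6,interpolation=cv2.INTER_CUBIC))
im=imaging.read_camera('top');cv2.imwrite('pics/t5.png',cv2.resize(im[145:275,145:395,::-1],None,fx=3.2,fy=3.2,interpolation=cv2.INTER_CUBIC))
"
```

```text
t 5.5 jig 0.0822 -0.238 z 0.0446 F jig -2.04 -3.48 1.06
```

View pics/s5.png

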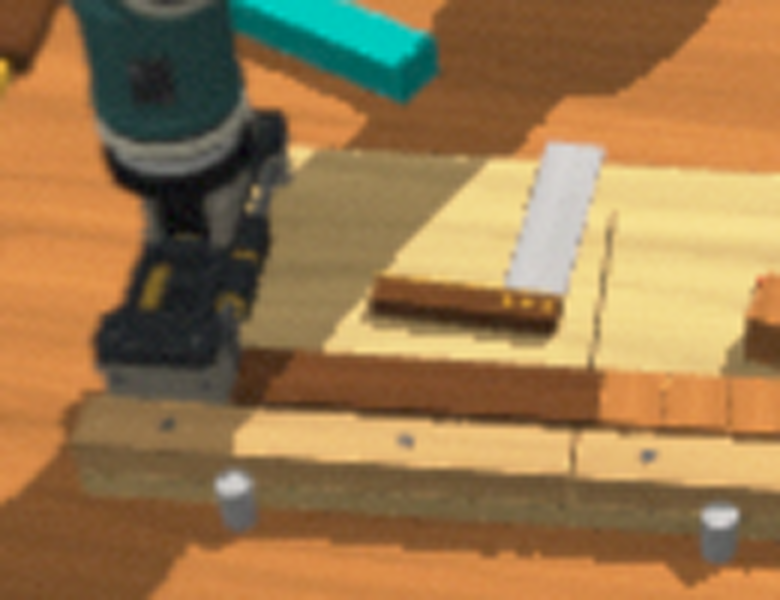

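View pics/t5.png

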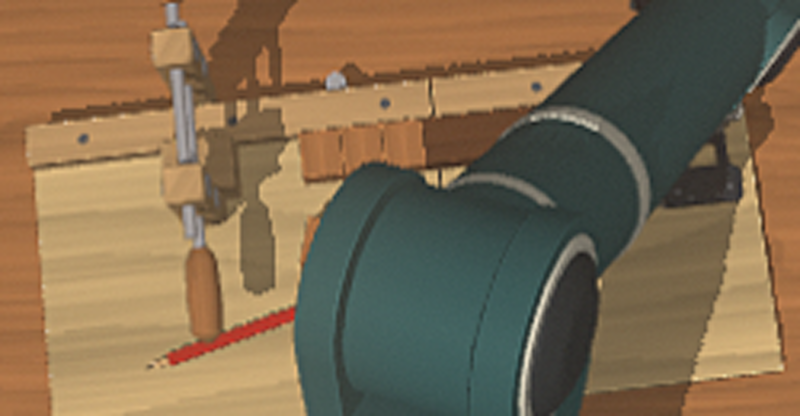

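The train moves as one with about 3.5 N of push. Roughly 50 mm is left.

Call:
jog_arm([
  [2, 0, 0, 0, 0, 0, 0],
  [5, 0, 0, 0, 0, 0, 0],
  [9, 0, 0, 0, 0, 0, 0],
  [13, 0, 0, 0, 0, 0, 0],
  [17, 0, 0, 0, 0, 0, 0],
  [21, 0, 0, 0, 0, 0, 0],
  [25, 0, 0, 0, 0, 0, 0],
  [28, 0, 0, 0, 0, 0, 0],
])

```text
clock: 6.4
eef_pos: [0.5681, -0.1969, 0.0446]
orientation: [-0.0, 0.676, 0.736, -0.0]
force: [-2.1, -4.3, 0.4]
grip_width: 0.0008
```

```bash
python3 -c "
from h import *
jig()
im=imaging.read_camera('scene');cv2.imwrite('pics/s6.png',cv2.resize(im[160:250,210:350,::-1],None,fx=5.6,fy=5.6,interpolation=cv2.INTER_CUBIC))
im=imaging.read_camera('top');cv2.imwrite('pics/t6.png',cv2.resize(im[165:225,180:300,::-1],None,fx=6.4,fy=6.4,interpolation=cv2.INTER_CUBIC))
"
```

```text
t 6.4 jig 0.0822 -0.2095 z 0.0446 F jig -2.45 -4.15 0.35
```

View pics/s6.png

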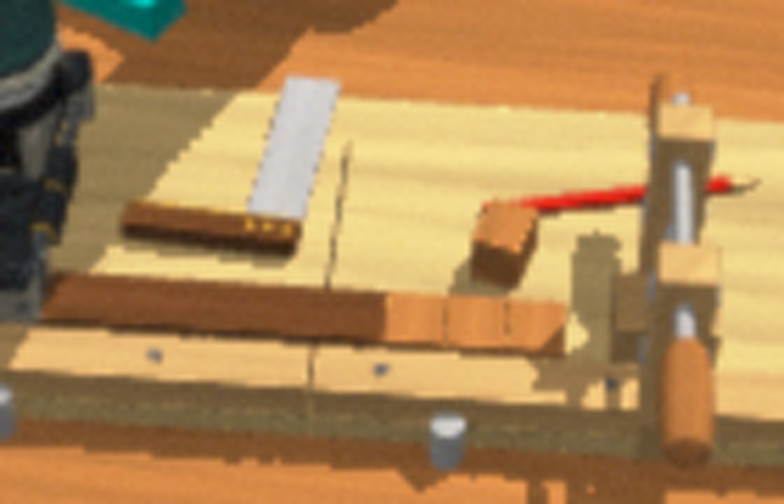

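View pics/t6.png

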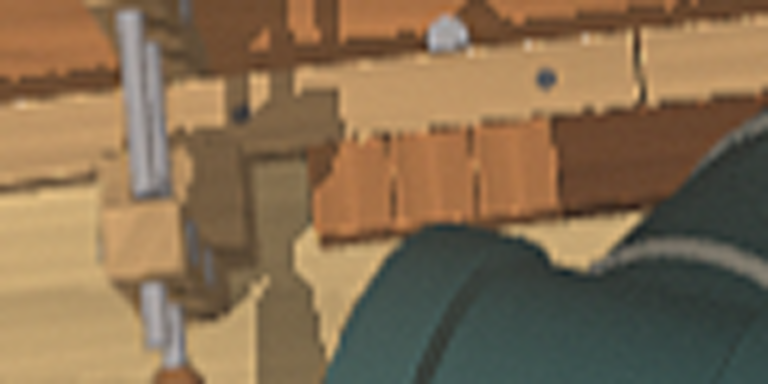

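The remaining gap is about 22–27 mm. I'll push 14 mm at moderate speed, then slow down.

Call:
jog_arm([
  [2, 0, 0, 0, 0, 0, 0],
  [4, 0, 0, 0, 0, 0, 0],
  [6, 0, 0, 0, 0, 0, 0],
  [8, 0, 0, 0, 0, 0, 0],
  [10, 0, 0, 0, 0, 0, 0],
  [12, 0, 0, 0, 0, 0, 0],
  [14, 0, 0, 0, 0, 0, 0],
  [15, 0, 0, 0, 0, 0, 0],
])

```text
clock: 7.3
eef_pos: [0.5669, -0.1821, 0.0446]
orientation: [-0.0, 0.676, 0.736, -0.0]
force: [-2.2, -4.2, 0.2]
grip_width: 0.0004
```

```bash
python3 -c "
from h import *
jig()
im=imaging.read_camera('scene');cv2.imwrite('pics/s7.png',cv2.resize(im[180:240,270:350,::-1],None,fx=9,fy=9,interpolation=cv2.INTER_CUBIC))
"
```

```text
t 7.3 jig 0.0823 -0.1946 z 0.0446 F jig -2.55 -4.05 0.19
```

View pics/s7.png

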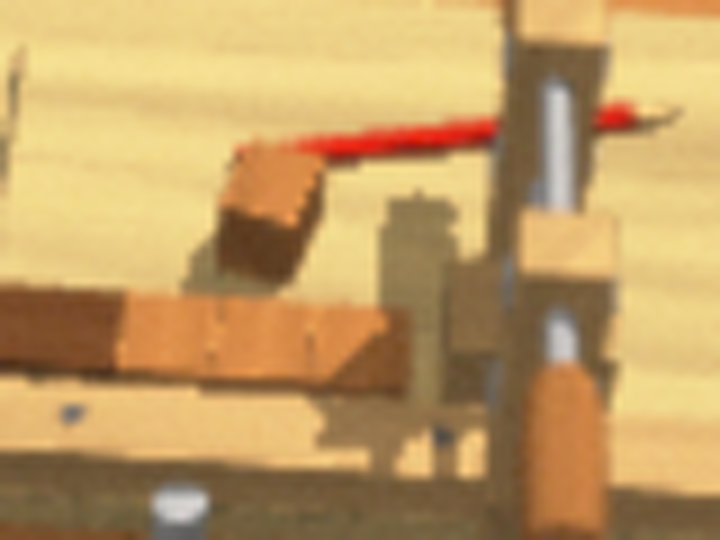

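About 10–12 mm remains. I'll take 1 mm steps.

Call:
jog_arm([
  [1, 0, 0, 0, 0, 0, 0],
  [2, 0, 0, 0, 0, 0, 0],
  [3, 0, 0, 0, 0, 0, 0],
  [4, 0, 0, 0, 0, 0, 0],
  [5, 0, 0, 0, 0, 0, 0],
  [5.5, 0, 0, 0, 0, 0, 0],
  [6, 0, 0, 0, 0, 0, 0],
  [6.5, 0, 0, 0, 0, 0, 0],
])

```text
clock: 8.15
eef_pos: [0.5663, -0.1757, 0.0446]
orientation: [0.0, 0.677, 0.736, -0.0]
force: [-2.8, -4.6, -0.0]
grip_width: 0.0005
```

Call:
jog_arm([
  [0.5, 0, 0, 0, 0, 0, 0],
  [1, 0, 0, 0, 0, 0, 0],
  [1.5, 0, 0, 0, 0, 0, 0],
  [2, 0, 0, 0, 0, 0, 0],
])

```text
clock: 8.55
eef_pos: [0.5662, -0.1737, 0.0446]
orientation: [0.0, 0.677, 0.736, -0.0]
force: [-2.4, -5.1, 1.2]
grip_width: 0.0007
```

Call:
jog_arm([
  [0.4, 0, 0, 0, 0, 0, 0],
  [0.8, 0, 0, 0, 0, 0, 0],
  [1.2, 0, 0, 0, 0, 0, 0],
])

```text
clock: 8.85
eef_pos: [0.5661, -0.1725, 0.0446]
orientation: [-0.0, 0.677, 0.736, -0.0]
force: [-2.3, -5.5, 0.7]
grip_width: 0.0005
```

```bash
python3 -c "
from h import *
jig()
im=imaging.read_camera('scene');cv2.imwrite('pics/s8.png',cv2.resize(im[180:240,270:350,::-1],None,fx=9,fy=9,interpolation=cv2.INTER_CUBIC))
im=imaging.read_camera('top');cv2.imwrite('pics/t8.png',cv2.resize(im[165:225,180:300,::-1],None,fx=6.4,fy=6.4,interpolation=cv2.INTER_CUBIC))
"
```

```text
t 8.85 jig 0.0823 -0.185 z 0.0446 F jig -2.78 -5.29 0.71
```

View pics/s8.png

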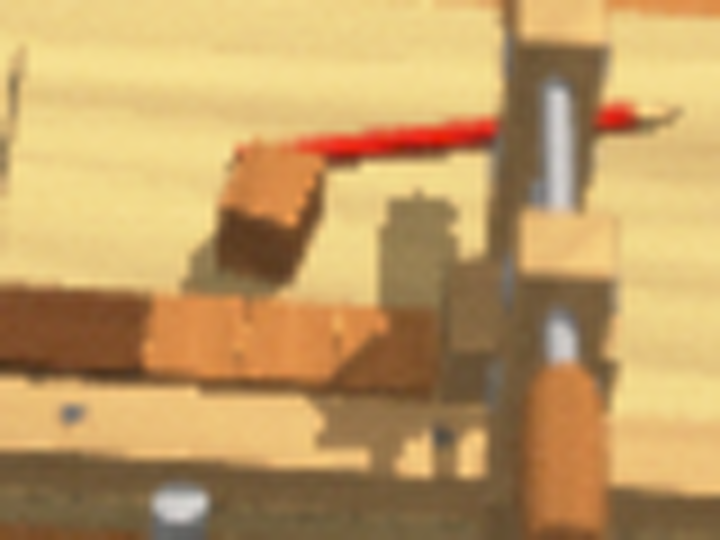

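View pics/t8.png

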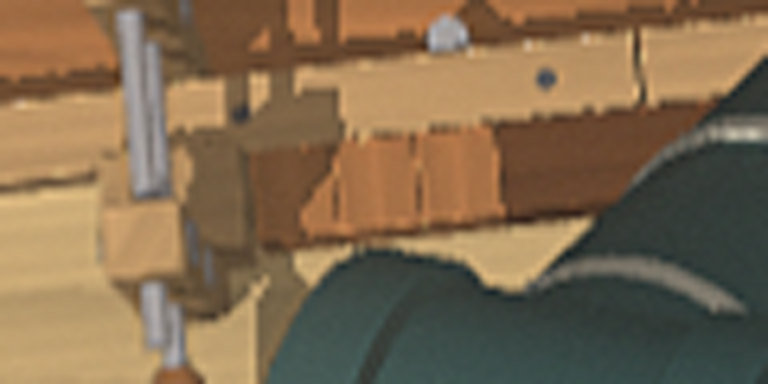

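The head is almost at the stop, with about 1–3 mm left. I'll use fine steps and watch the force.

Call:
jog_arm([
  [0.3, 0, 0, 0, 0, 0, 0],
  [0.6, 0, 0, 0, 0, 0, 0],
  [0.9, 0, 0, 0, 0, 0, 0],
])

```text
clock: 9.25
eef_pos: [0.566, -0.1717, 0.0446]
orientation: [0.0, 0.677, 0.736, -0.0]
force: [-1.7, -4.3, 1.1]
grip_width: 0.0007
```

Call:
jog_arm([
  [0.3, 0, 0, 0, 0, 0, 0],
  [0.6, 0, 0, 0, 0, 0, 0],
  [0.6, 0, 0, 0, 0, 0, 0],
])

```text
clock: 9.55
eef_pos: [0.5659, -0.171, 0.0446]
orientation: [-0.0, 0.677, 0.736, -0.0]
force: [-1.7, -4.8, 0.4]
grip_width: 0.0003
```

Call:
jog_arm([
  [0.3, 0, 0, 0, 0, 0, 0],
  [0.6, 0, 0, 0, 0, 0, 0],
  [0.6, 0, 0, 0, 0, 0, 0],
])

```text
clock: 9.85
eef_pos: [0.5659, -0.1707, 0.0446]
orientation: [0.0, 0.677, 0.736, -0.0]
force: [-2.5, -5.9, 0.6]
grip_width: 0.0005
```

Call:
jog_arm([
  [0.3, 0, 0, 0, 0, 0, 0],
  [0.5, 0, 0, 0, 0, 0, 0],
  [0.5, 0, 0, 0, 0, 0, 0],
])

```text
clock: 10.15
eef_pos: [0.5659, -0.1706, 0.0446]
orientation: [0.0, 0.677, 0.736, -0.0]
force: [-2.5, -6.1, 0.4]
grip_width: 0.0004
```

Call:
jog_arm([
  [0.3, 0, 0, 0, 0, 0, 0],
  [0.5, 0, 0, 0, 0, 0, 0],
  [0.5, 0, 0, 0, 0, 0, 0],
])

```text
clock: 10.45
eef_pos: [0.5659, -0.1706, 0.0446]
orientation: [0.001, 0.677, 0.736, -0.001]
force: [-2.4, -7.0, -0.2]
grip_width: 0.0002
```

The TCP has stalled while the force rises, so the row is in contact with the stop. I'll press a bit more to close any gaps, staying far below 45 N.

Call:
jog_arm([
  [0.4, 0, 0, 0, 0, 0, 0],
  [0.8, 0, 0, 0, 0, 0, 0],
  [1, 0, 0, 0, 0, 0, 0],
])

```text
clock: 10.75
eef_pos: [0.5659, -0.1706, 0.0447]
orientation: [0.001, 0.677, 0.736, -0.001]
force: [-1.2, -8.7, -1.2]
grip_width: 0.0003
```

Call:
jog_arm([
  [0.4, 0, 0, 0, 0, 0, 0],
  [0.8, 0, 0, 0, 0, 0, 0],
  [1.2, 0, 0, 0, 0, 0, 0],
  [1.2, 0, 0, 0, 0, 0, 0],
])

```text
clock: 11.15
eef_pos: [0.5658, -0.1705, 0.0447]
orientation: [0.002, 0.677, 0.736, -0.001]
force: [-1.3, -10.3, -1.5]
grip_width: 0.0003
```

```bash
python3 -c "
from h import *
jig()
im=imaging.read_camera('scene');cv2.imwrite('pics/s9.png',cv2.resize(im[180:240,270:350,::-1],None,fx=9,fy=9,interpolation=cv2.INTER_CUBIC))
im=imaging.read_camera('top');cv2.imwrite('pics/t9.png',cv2.resize(im[165:225,180:300,::-1],None,fx=6.4,fy=6.4,interpolation=cv2.INTER_CUBIC))
"
```

```text
t 11.15 jig 0.0822 -0.183 z 0.0447 F jig -2.18 -10.14 -1.51
```

View pics/s9.png

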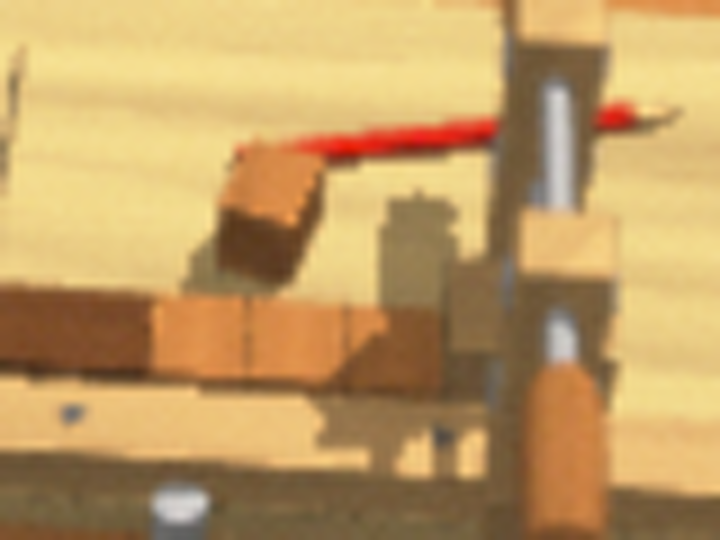

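View pics/t9.png

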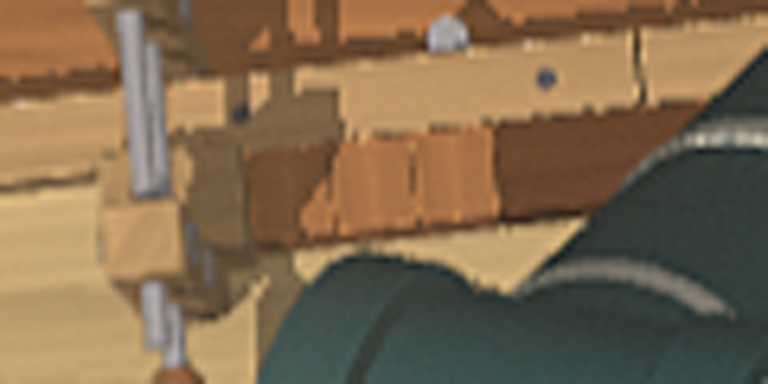

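Contact is tight at 10 N, and the stop is at the same pixels as before. I'll back off straight away from the tail, then lift.

Call:
jog_arm([
  [-1, 0, 0, 0, 0, 0, 0],
  [-3, 0, 0, 0, 0, 0, 0],
  [-6, 0, 0, 0, 0, 0, 0],
  [-12, 0, 0, 0, 0, 0, 0],
  [-22, 0, 0, 0, 0, 0, 0],
  [-35, 0, 0, 0, 0, 0, 0],
  [-45, 0, -10, 0, 0, 0, 0],
  [-50, 0, -45, 0, 0, 0, 0],
])

```text
clock: 12.05
eef_pos: [0.5679, -0.2182, 0.0878]
orientation: [-0.002, 0.677, 0.736, -0.002]
force: [0.7, -0.4, 0.2]
grip_width: 0.0005
```

Call:
jog_arm([
  [-20, -20, -40, 0, 0, 0, 0],
  [-45, -30, -80, 0, 0, 0, 0],
  [-85, -50, -110, 0, 0, 0, 0],
  [-120, -80, -120, 0, 0, 0, 0],
  [-150, -115, -120, 0, 0, 0, 0],
  [-165, -150, -120, 0, 0, 0, 0],
  [-170, -170, -120, 0, 0, 0, 0],
  [-170, -170, -120, 0, 0, 0, 0],
])

```text
clock: 12.85
eef_pos: [0.4122, -0.4024, 0.2104]
orientation: [0.0, 0.679, 0.735, 0.0]
force: [-0.5, 0.4, 0.1]
grip_width: 0.0004
```

```bash
python3 -c "
from h import *
jig()
im=imaging.read_camera('scene');cv2.imwrite('pics/s10.png',cv2.resize(im[160:250,210:350,::-1],None,fx=5.6,fy=5.6,interpolation=cv2.INTER_CUBIC))
im=imaging.read_camera('top');cv2.imwrite('pics/t10.png',cv2.resize(im[145:275,145:395,::-1],None,fx=3.2,fy=3.2,interpolation=cv2.INTER_CUBIC));cv2.imwrite('pics/t10b.png',cv2.resize(im[165:225,195:345,::-1],None,fx=5.3,fy=5.3,interpolation=cv2.INTER_CUBIC))
"
```

```text
t 12.85 jig -0.09 -0.4015 z 0.2104 F jig -0.43 0.41 0.14
```

View pics/s10.png

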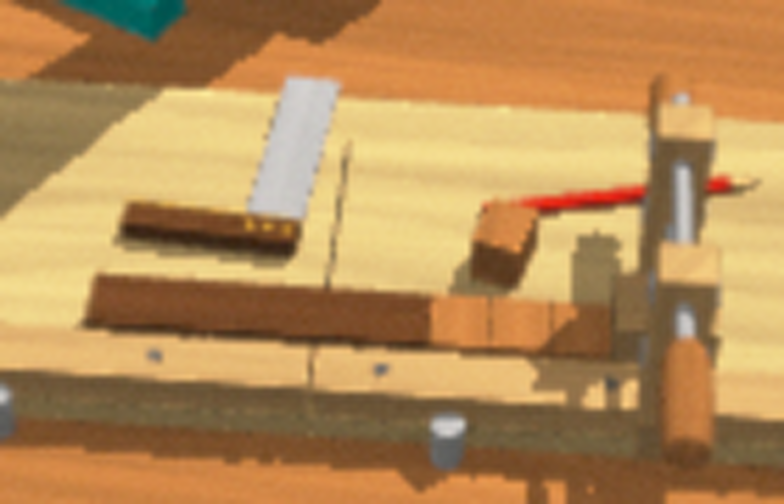

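View pics/t10.png

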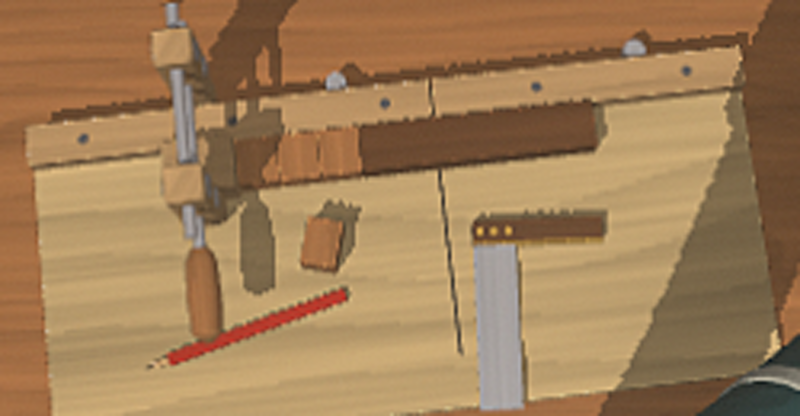

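View pics/t10b.png

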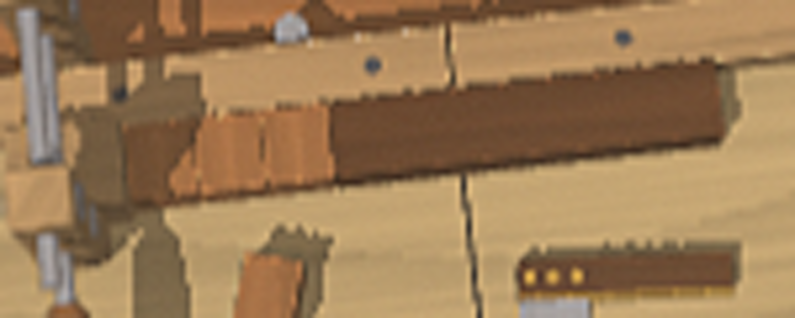

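Run:
```python
from h import *
ims=[imaging.read_camera("top").astype(float) for _ in range(4)]
g=np.mean(ims,0)[:,:,2]  # blue
p=np.load("jig.npy");c,s=np.cos(p[2]),np.sin(p[2])
def W(x,y,z): return [p[0]+c*x-s*y,p[1]+s*x+c*y,z]
# scan x across near edge at several y: blue jump from row (low) to board
for y in np.arange(-.165,.125,.01):
    xs=np.arange(.045,.085,.0005)
    q=proj("top",np.array([W(x,y,.018) for x in xs])).astype(np.float32)
    v=cv2.remap(g.astype(np.float32),q[:,0].reshape(1,-1),q[:,1].reshape(1,-1),cv2.INTER_LINEAR)[0]
    v=cv2.GaussianBlur(v.reshape(1,-1),(9,1),2)[0]; d=-np.gradient(v); lo,hi=v[-20:].mean(),v[:10].mean()
    k=d.argmax(); print(round(y,3),"edge x",round(xs[k]*1e3,1),"half",round(np.interp(-(lo+hi)/2,-v,xs)*1e3,1),round(lo),round(hi))
```

```text
-0.165 edge x 67.0 half 66.6 50 116
-0.155 edge x 68.0 half 66.9 50 116
-0.145 edge x 68.5 half 67.0 51 116
-0.135 edge x 67.5 half 67.0 50 115
-0.125 edge x 68.5 half 67.6 51 116
-0.115 edge x 67.0 half 66.8 50 116
-0.105 edge x 68.0 half 67.0 50 115
-0.095 edge x 66.5 half 66.2 51 115
-0.085 edge x 67.5 half 66.7 50 116
-0.075 edge x 66.5 half 66.3 51 115
-0.065 edge x 67.0 half 66.7 50 116
-0.055 edge x 68.0 half 67.0 50 116
-0.045 edge x 66.5 half 66.2 50 117
-0.035 edge x 67.5 half 66.9 49 114
-0.025 edge x 68.0 half 66.5 50 116
-0.015 edge x 67.0 half 66.8 49 116
-0.005 edge x 68.0 half 67.1 50 115
0.005 edge x 66.5 half 66.2 50 116
0.015 edge x 67.5 half 66.6 49 114
0.025 edge x 68.5 half 66.9 48 115
0.035 edge x 67.0 half 66.2 70 116
0.045 edge x 68.0 half 66.9 74 104
0.055 edge x 67.0 half 45.0 69 84
0.065 edge x 67.5 half 65.9 71 117
0.075 edge x 66.5 half 65.7 69 114
0.085 edge x 67.0 half 65.8 70 112
0.095 edge x 68.0 half 67.0 71 113
0.105 edge x 67.0 half 66.1 70 108
0.115 edge x 67.5 half 68.4 51 71
0.125 edge x 66.5 half 66.4 52 71
```

The near edge of the row is straight to within about 0.5 mm and parallel to the fence. The row touches the stop, the other items are in place and the hand is clear, so I'll hand the job in.

```bash
python3 -c "
from h import *
jig(); print(env.close_job())"
```

```text
t 13.15 jig -0.085 -0.3988 z 0.2094 F jig 0.15 -0.42 0.27
the job is handed in; nothing more can be done
None
```

The row now sits against the stop, and I handed the job in at 13.15 s, well under the 42 s limit. I closed the fingers and pushed the walnut stick's tail along the fence, driving the three spacers ahead of it. The last few millimetres were in steps of 0.3–0.5 mm.

**Stop contact:** The tool stopped advancing while the force rose to about 10 N, well below the 45 N at which the stop slips. The stop showed at the same pixels before and after contact.

**Gaps:** The last pictures, taken with the hand clear, show no visible gap at the stop or between the parts.

**Flat against the fence:** The near edge of the row is straight and parallel to the fence to about 0.5–1 mm. The two edge measures disagreed slightly: one showed no difference between parts, while the other put the spacers about 0.5 mm further out than the stick. I took that as an effect of shadow and colour, so I did not press the spacers sideways. A remaining fence gap of up to 0.5 mm can't be ruled out from the pictures.

**Everything else:** The spare block, try square and pencil look unmoved in the last pictures, and I did not touch anything else on the bench. The force reading was back to about zero before I handed in.

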